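Load the plate stacker by touch and start it

TASK

Take the blue dust cover off the plate stacker and set it down on the black mat, then lay every white sample plate flat on the pile between the stacker's posts: how high that pile stands is not known, so feel for its top with each plate and let go only once the plate rests, never dropping it. When all the plates are in, set the steel follower weight on top just as gently, then press the green start button fully down and let it come up again. Leave the glass bottle, the beaker and the amber jar at the back where they are.

Things in the scene. Friction and masses are not known exactly. Their poses are not given: they have to be found in the camera images.
- stacker: Plate stacker, fixed: white base 170 x 110 x 14 mm with four aluminium L-shaped corner posts, their tops 125 mm above the table, round an upright shaft of 128 x 68 mm (x by y), 4 mm wider all round than a plate. On each long side the posts start 54 mm from the middle, so fingers closing along y have room. Origin: centre of its underside, on the table; x along its length.
- shaft (a point): Centre of the stacker's shaft, level with the post tops, 125 mm above the table. Down in the shaft, centred, stands a fixed pile of grey 120 x 60 mm plates; its flat top is 20 to 56 mm above the table, different at every start and not reported.
- cover: Blue dust cover, 148 x 88 mm, 160 g, loose, at first sitting on the post tops in line with the stacker, its 15 mm deep rim round the posts with 3 mm play. Origin: centre of the rim's lower edge (110 mm up at the start). Top face 21 mm above the origin, with a white rib handle 70 mm long (x), 14 mm wide (y), its top 55 mm above the origin.
- mat: Black rubber mat with a yellow border line, fixed, 190 x 130 x 3 mm, where the cover is to be put, centred as well as can be (within 30 mm). Origin at the centre of its underside, on the table; x along its length.
- start (a joint): Green start button on the grey console: 0 when up, 0.007 (m) when fully down; a spring pushes it up, about 5 N hold it fully down.
- start_top (a point): Centre of the top face of the green start button (32 mm across; it is pressed straight down), on a fixed grey console 80 x 80 x 45 mm.
- plate1: White sample plate with two rows of six pink wells, 120 x 60 x 16 mm, solid and flat, 60 to 130 g, loose, lying on the table. Origin at the centre of its underside; x along its 120 mm length, z up. May be absent.
- plate2: White sample plate with two rows of six pink wells, 120 x 60 x 16 mm, solid and flat, 60 to 130 g, loose, lying on the table. Origin at the centre of its underside; x along its 120 mm length, z up. May be absent.
- plate3: White sample plate with two rows of six pink wells, 120 x 60 x 16 mm, solid and flat, 60 to 130 g, loose, lying on the table. Origin at the centre of its underside; x along its 120 mm length, z up. May be absent.
- plate4: White sample plate with two rows of six pink wells, 120 x 60 x 16 mm, solid and flat, 60 to 130 g, loose, lying on the table. Origin at the centre of its underside; x along its 120 mm length, z up. May be absent.
- plate5: White sample plate with two rows of six pink wells, 120 x 60 x 16 mm, solid and flat, 60 to 130 g, loose, lying on the table. Origin at the centre of its underside; x along its 120 mm length, z up. May be absent.
- weight: Steel follower weight, 120 x 60 mm plate 14 mm thick with a black rib handle on top 70 mm long (along x), 14 mm wide (y) and 34 mm high (top 48 mm above the origin), 0.45 kg, loose, on the table. Origin at the centre of its underside.
- bottle: Glass bottle with a blue cap, 66 mm across, 150 mm high, bystander at the back; origin at the centre of its underside.
- beaker: Glass beaker, 70 mm across, 90 mm high, bystander at the back; origin at the centre of its underside.
- jar: Amber jar, 60 mm across, 70 mm high, bystander at the back; origin at the centre of its underside.
Mind the look-alikes: they are no part of the job. What is shaped like the plate2 but brown or turquoise is not meant.

How it is judged (in metres and radians):
On the way, in this order (a step that is already met when the one before it is completed fails the run):
1. the dust cover lies released on the mat (horizontal distance between cover and mat below 0.03 m and height (world z) of cover below 0.012 m and angle between cover's own z axis and vertical below 0.08 rad and contact force between the fingers and cover below 0.1 N), for 0.2 s.
2. every plate lies flat and released on the pile between the posts (horizontal distance between each of plate1, plate2, plate3, plate4, plate5 and stacker below 0.012 m and angle between each of plate1, plate2, plate3, plate4, plate5's own z axis and vertical below 0.07 rad and angle between the x axis of each of plate1, plate2, plate3, plate4, plate5 and the x axis of stacker, either way round below 0.2 rad and height (world z) of each of plate1, plate2, plate3, plate4, plate5 above 0.012 m and contact force between the fingers and plate1 below 0.1 N and linear speed of each of plate1, plate2, plate3, plate4, plate5 below 0.03 m/s and contact force between the fingers and plate2 below 0.1 N and contact force between the fingers and plate3 below 0.1 N and contact force between the fingers and plate4 below 0.1 N and contact force between the fingers and plate5 below 0.1 N), for 0.2 s.
3. the follower weight lies flat and released on top of the plates (all of step 2 and horizontal distance between weight and stacker below 0.012 m and angle between weight's own z axis and vertical below 0.07 rad and angle between the x axis of weight and the x axis of stacker, either way round below 0.2 rad and height (world z) of weight above 0.012 m and contact force between the fingers and weight below 0.1 N and linear speed of weight below 0.03 m/s and z of weight in the frame of plate1 above 0.01 m and z of weight in the frame of plate2 above 0.01 m and z of weight in the frame of plate3 above 0.01 m and z of weight in the frame of plate4 above 0.01 m and z of weight in the frame of plate5 above 0.01 m), for 0.2 s.
4. with the pile complete, the start button is pressed fully down (all of step 3 and value of joint start above 0.006 m), for 0.1 s.
At the end, for the whole second after the job is handed in: Cover flat on the mat, centres within 30 mm; every plate present lies flat (0.07 rad), still, in line with the stacker and within 12 mm of its axis on the pile; the weight lies likewise above all plates; button was pressed (6 of 7 mm) and is up; all released (all of step 1 and all of step 3 and value of joint start below 0.0015 m); the robot touches nothing.
It fails at once if a plate or the weight is dropped onto the pile (falls freely faster than 0.4 m/s, a fall of about 8 mm) ((horizontal distance between plate1 and stacker below 0.06 m and contact force between plate1 and anything else below 0.02 N and linear speed of plate1 above 0.4 m/s) or (horizontal distance between plate2 and stacker below 0.06 m and contact force between plate2 and anything else below 0.02 N and linear speed of plate2 above 0.4 m/s) or (horizontal distance between plate3 and stacker below 0.06 m and contact force between plate3 and anything else below 0.02 N and linear speed of plate3 above 0.4 m/s) or (horizontal distance between plate4 and stacker below 0.06 m and contact force between plate4 and anything else below 0.02 N and linear speed of plate4 above 0.4 m/s) or (horizontal distance between plate5 and stacker below 0.06 m and contact force between plate5 and anything else below 0.02 N and linear speed of plate5 above 0.4 m/s) or (horizontal distance between weight and stacker below 0.06 m and contact force between weight and anything else below 0.02 N and linear speed of weight above 0.4 m/s)).
It fails at once if the bottle, beaker or jar is shifted by more than 40 mm (distance of any of bottle, beaker, jar from where it was at the start of the episode above 0.04 m).
Of plate1, plate2, plate3, plate4, plate5 only 3 to 5 are there at a start; the rules pass over those that are not, and their reading is None.
At some moment in a run one of plate1, plate2, plate3, plate4, plate5 may be knocked a few centimetres aside while the robot is not near it.
It also fails if it takes over 210 s, if anything falls off the work surface, if the arm or the gripper's body presses on something with over 40 N, if the wrist force passes 120 N, or if a joint passes its speed limit or range.

ROBOT

A 7-joint arm with a two-finger parallel gripper is mounted at the origin on the work surface. World frame = base frame: x ahead of the robot, y to its left, z up, the work surface at z = 0. Lengths are in mm, angles in rad, forces in N, time in s.
With the tool pointing down it reaches from about 400 to 875 mm from the base axis. Payload 4.4 kg.
Tool frame: the origin (TCP) lies midway between the tips of the shut fingers; the grasp point (between the pads) lies ctrl.grip_depth behind it (ctrl.grip_depth is the distance from the TCP to the grasp point, in mm); z points along the fingers, y is the line along which they close (so a half turn about z gives the same grasp; the last joint's range is limited). The gripper opens to 85 mm and grips with 20 to 120 N. Pads are 22 mm wide; open, the fingers measure 114 mm over their backs; the gripper's body (76 mm by 85 mm) begins 54 mm behind the grasp point. The pads swing forward as they close: fully open they stand 13 mm farther back than shut.
Start: joints at [-1.398, 0.628, 0.038, 1.517, -0.027, 0.996, -0.02], TCP at [153.723, 631.575, 231.313] pointing down, gripper open.
Joint ranges: [-3.06, 3.06], [-0.37, 2.12], [-1.25, 1.32], [0.18, 2.47], [-1.1, 4.24], [0.23, 1.98], [-2.94, 2.94]. Speed limits (rad/s): [2.57, 2.57, 3.14, 3.14, 3.14, 3.14, 3.14].

INTERFACE

Orientations are given as [roll, pitch, yaw] about the fixed x, y, z axes, in that order (R = Rz(yaw) Ry(pitch) Rx(roll)).
In Python, from cell import ctrl gives the robot as it stands.
- The arm moves only by the tool carry_out, never from a script. Its argument "deltas" is one flat list of numbers, 7 for each row, row after row: the turn, a rotation vector about the tool's x, y, z in degrees, then the shift along the tool's x, y, z in m, then the closure, from -1 (fully open) to 1 (shut). In form: [wx, wy, wz, dx, dy, dz, claw, wx, wy, wz, dx, dy, dz, claw, ...]. A call has 1 to 12 rows; each row shifts and turns the commanded pose from where the row before left it, along the tool's axes as they then stand; what a row does not reach is not made up. A row lasts 1/8 s, in which the tool goes at most 62.5 mm and 10.7 degrees, less where a joint would pass 70% of its speed; a pose out of reach is approached as far as the arm can. A call with a gripper value outside its range is refused whole. The fingers move at their own pace and stop on an object; the grip force is fixed at half the most. Time passes only in rows, so rows that do not move let the fingers close. It gives the time, the measured TCP pose, the force, the opening and the grip force at its end, in the units of the state.
- ctrl.read_state(): the state, without advancing time (a new reading comes with each control period).
- ctrl.get_image(name): name is "side" or "top" or "wrist"; returns the picture (480x640x3 uint8, red, green, blue); there is no depth.
- ctrl.calibration(name): a dict with "mtx" (3x3 intrinsics, pixels), "R" (3x3) and "t" (3): a world point X has camera coordinates R X + t. Camera axes: x right, y down, z forward; pixel columns grow to the right and rows downward; lengths in mm; the calibration is good to about 2 mm. A picture is of the moment at which its call begins: read the wrist's pose just before it. calibration takes no time and is no camera call; for the wrist camera it gives the pose at the moment of the call.
- ctrl.finish_job(): hands the job in; it is judged then, once.
The state is a dict: "clock": time; "qpos": joint angles; "qd": joint speeds; "tau": joint torques, N m; "eef_pos": TCP position; "tool_rot": TCP orientation; "force": force on the tool from outside, world axes, zero at the start; "torque": the same for the moment, N m; "width": finger opening in mm; "gripper_force": force on a finger pad.
Only numpy, scipy, OpenCV 4.12 (cv2) and the standard library are available. Lean on these libraries where they do the work, as an engineer would, in place of code of your own. Each camera call takes 0.05 s, during which the arm holds its last target. There are 200 camera calls.

## Working session

There is one attempt and no reset: what is moved stays moved. The work goes in short steps, Python scripts to look and compute and a tool call to move; the robot and the scene stay as the last step left them, time stands still between calls to the robot, and variables do not carry over. Pictures are saved under pics/ and viewed, at most 14 in all, crops included, and the job is handed in when it is done.

Besides the shell and the picture viewer there is one more tool, called after "Request:" in YAML: its name, and indented under it one key for each argument. carry_out: Moves the arm, as the interface text tells. Its arguments: {"type":"object","properties":{"deltas":{"type":"array"}},"required":["deltas"]}

```bash
mkdir -p pics
python3 - <<'E'
from cell import ctrl
import cv2,numpy as np
s=ctrl.read_state();print({k:np.round(v,3).tolist() for k,v in s.items()},ctrl.grip_depth)
for n in("top","side"):
    c=ctrl.calibration(n);print(n,np.round(c["mtx"],1).tolist(),np.round(c["R"],3).tolist(),np.round(c["t"],1).tolist())
    cv2.imwrite(f"pics/{n}0.png",ctrl.get_image(n)[:,:,::-1])
E
```

```text
{'clock': 0.0, 'qpos': [-1.398, 0.629, 0.038, 1.518, -0.027, 0.996, -0.02], 'qd': [-0.002, 0.0, -0.001, -0.001, 0.001, 0.001, -0.0], 'tau': [0.0, -56.339, 1.226, -19.345, 0.011, 0.01, 0.0], 'eef_pos': [153.604, 630.963, 230.427], 'tool_rot': [-3.14, 0.0, 2.903], 'force': [0.143, -0.449, -0.483], 'torque': [0.001, 0.013, -0.005], 'gripper_force': 0.0, 'width': 85.257} 18.700000000000003
top [[482.7, 0.0, 313.3], [0.0, 482.7, 247.0], [0.0, 0.0, 1.0]] [[0.024, -1.0, -0.002], [-0.992, -0.023, -0.122], [0.122, 0.005, -0.993]] [-35.3, 536.9, 1505.1]
side [[550.0, 0.0, 316.7], [0.0, 550.0, 255.9], [0.0, 0.0, 1.0]] [[0.993, -0.12, -0.015], [-0.078, -0.538, -0.839], [0.092, 0.834, -0.544]] [-552.6, 115.0, 1584.8]
```

View pics/top0.png

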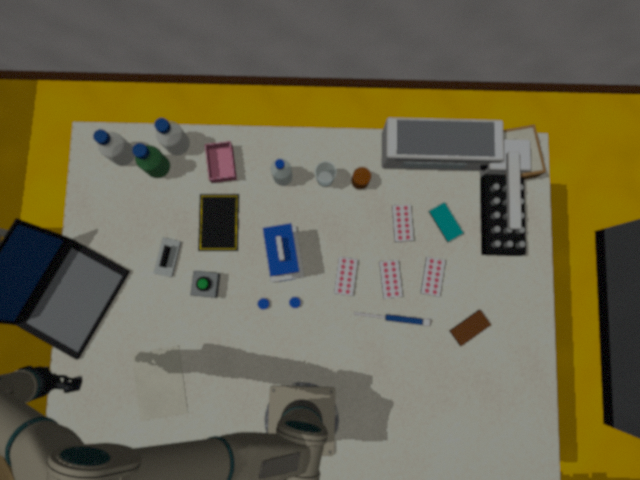

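View pics/side0.png

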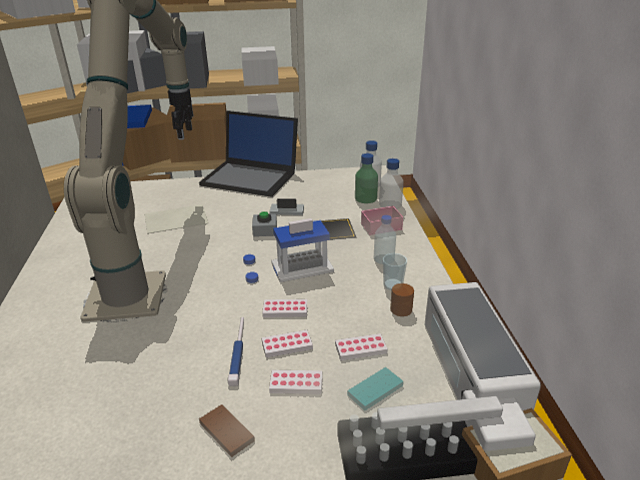

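The top view shows these objects:
- Cover and stacker at (281,250), mat at (219,222), console at (205,284), and the weight (grey with a black rib) at (168,256).
- Four white plates with pink wells at (403,223), (347,276), (391,279) and (433,276).
- Look-alikes that aren't part of the job: turquoise at (446,222) and brown at (470,327).

The arm and its shadow may hide other parts of the table. I'll measure now and confirm in an enlarged crop.

```bash
cat > h.py <<'E'
from cell import ctrl
import cv2,numpy as np
def ray(c,uv,z):
    uv=np.atleast_2d(np.float64(uv)); d=np.c_[uv,np.ones(len(uv))]@np.linalg.inv(c["mtx"]).T@c["R"]
    o=-c["R"].T@np.array(c["t"]).ravel(); return o[:2]+d[:,:2]*((z-o[2])/d[:,2])[:,None]
def rect(P):  # centre, long-axis yaw(deg, mod 180), sizes
    (x,y),(w,h),a=cv2.minAreaRect(np.float32(P)); 
    if w<h:a+=90;w,h=h,w
    return np.round([x,y,(a+90)%180-90,w,h],1).tolist()
def mask(im,lo,hi): 
    hsv=cv2.cvtColor(im,cv2.COLOR_RGB2HSV); return cv2.inRange(hsv,np.array(lo),np.array(hi))
def blobs(m,amin,close=0):
    if close:m=cv2.morphologyEx(m,cv2.MORPH_CLOSE,np.ones((close,close)))
    for c in cv2.findContours(m,cv2.RETR_EXTERNAL,cv2.CHAIN_APPROX_NONE)[0]:
        if cv2.contourArea(c)>=amin: yield c[:,0,:]
E
python3 - <<'E'
from h import *
for n in("top","side"):
    c=ctrl.calibration(n);im=cv2.imread(f"pics/{n}0.png")[:,:,::-1].copy()
    for nm,lo,hi,z,a,k in(("pink",(150,60,90),(179,255,255),16,60,9),("blue",(105,150,60),(125,255,255),131,100,3),("green",(50,120,40),(75,255,255),60,40,3),("dark",(0,0,0),(179,255,50),3,100,3),("yellow",(20,100,60),(35,255,255),3,60,3)):
        for b in blobs(mask(im,lo,hi),a,k):
            print(n,nm,b.mean(0).round(),rect(ray(c,b,z)))
im=cv2.imread("pics/top0.png")[140:360,140:500];cv2.imwrite("pics/crop.png",cv2.resize(im,None,fx=2.2,fy=2.2,interpolation=cv2.INTER_CUBIC))
E
```

```text
top pink [391. 279.] [444.2, -271.9, 7.5, 103.9, 36.9]
top pink [433. 276.] [454.7, -406.9, -9.7, 107.8, 36.1]
top pink [345. 276.] [448.9, -127.5, -6.6, 107.2, 36.4]
top pink [402. 222.] [626.7, -309.7, 4.2, 107.3, 36.2]
top pink [220. 160.] [820.9, 291.9, 9.4, 123.1, 86.8]
top blue [281. 250.] [516.0, 74.1, 10.8, 142.3, 82.1]
top blue [140. 150.] [811.9, 515.6, 46.8, 38.5, 36.6]
top green [202. 283.] [412.0, 319.7, 2.9, 34.2, 31.0]
top green [153. 162.] [795.0, 496.7, 49.5, 101.3, 67.6]
top dark [143. 434.] [-45.0, 446.3, 85.0, 1039.0, 304.0]
top dark [620. 326.] [318.0, -994.3, -3.3, 677.0, 139.3]
top dark [ 53. 286.] [394.5, 826.6, 67.4, 426.9, 329.6]
top dark [218. 222.] [616.8, 290.2, 1.3, 165.9, 106.2]
top dark [499. 220.] [666.0, -636.5, 1.3, 266.1, 140.1]
top dark [160. 167.] [794.0, 491.6, -37.4, 71.4, 48.8]
top dark [320.  82.] [1107.1, -25.7, 89.9, 2169.2, 25.9]
top yellow [  4. 470.] [-168.2, 908.7, 5.9, 64.5, 33.8]
top yellow [ 39. 405.] [19.8, 832.2, 5.2, 63.7, 62.5]
top yellow [ 21. 351.] [200.8, 881.1, -84.1, 164.7, 162.7]
top yellow [218. 222.] [616.8, 290.0, 1.3, 1
[... 350 characters left out ...]
140.6]
side blue [300. 232.] [520.0, 72.0, 10.5, 147.4, 82.9]
side blue [138. 115.] [-113.5, 1227.1, -81.8, 314.6, 106.1]
side dark [417. 454.] [670.7, -633.5, 1.5, 277.7, 126.3]
side dark [286. 203.] [503.8, 502.7, 85.0, 68.5, 64.2]
side dark [122. 190.] [-127.6, 715.6, -79.7, 331.1, 57.3]
side dark [252. 153.] [400.8, 1088.8, 84.1, 1025.2, 382.0]
side dark [181. 110.] [7.6, 1733.4, -83.2, 947.0, 128.2]
side dark [107.  81.] [-470.0, 2317.7, -33.4, 406.8, 160.2]
side yellow [573. 471.] [981.0, -717.3, 47.1, 64.0, 36.5]
side yellow [550. 424.] [980.3, -597.3, 89.9, 134.8, 22.0]
side yellow [439. 246.] [970.2, 160.2, 89.9, 475.4, 44.4]
side yellow [411. 198.] [969.5, 476.8, 88.4, 180.2, 41.4]
```

View pics/crop.png

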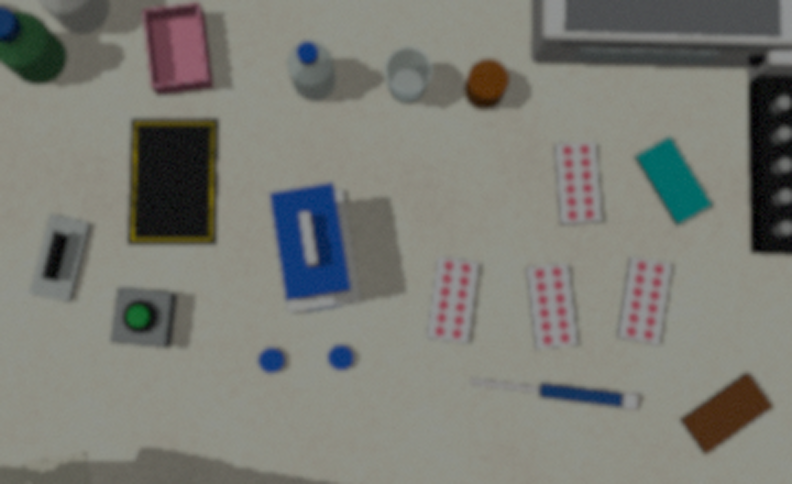

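There are exactly four white plates with pink wells. The turquoise and brown blocks are look-alikes. The stacker is at about (518,73) with a yaw of 10.6°. I'll move over it and refine with the wrist camera.

Request:
carry_out:
  deltas: [0,0,-8.1,0,0,-0.024,-1,0,0,-8.1,0,0,-0.024,-1,0,0,-8.1,0,0,-0.024,-1,0,0,0,-0.0232,-0.056,0,-1,0,0,0,-0.0232,-0.056,0,-1,0,0,0,-0.0232,-0.056,0,-1,0,0,0,-0.0232,-0.056,0,-1,0,0,0,-0.0232,-0.056,0,-1,0,0,0,-0.0232,-0.056,0,-1,0,0,0,-0.0232,-0.056,0,-1,0,0,0,-0.0232,-0.056,0,-1,0,0,0,-0.0232,-0.056,0,-1]

```text
clock: 1.6
eef_pos: [452.5, 172.9, 303.2]
tool_rot: [3.141, -0.0, -2.956]
force: [1.2, -0.2, 0.0]
width: 85.6
gripper_force: 0.0
```

Request:
carry_out:
  deltas: [0,0,0,-0.0232,-0.056,0,-1,0,0,0,-0.0232,-0.056,0,-1,0,0,0,0,0,0,-1,0,0,0,0,0,0,-1]

```text
clock: 2.1
eef_pos: [517.4, 73.6, 302.8]
tool_rot: [3.141, -0.001, -2.956]
force: [-0.9, 0.8, 0.0]
width: 85.6
gripper_force: 0.0
```

```bash
cat >> h.py <<'E'
def goal(x,y,z,yaw):
    s=ctrl.read_state();p=s["eef_pos"];r=np.degrees(s["tool_rot"]);a=np.radians(yaw)
    d=np.array([x,y,z])-p; dy=(yaw-r[2]+180)%360-180
    print("t %.2f at"%s["clock"],np.round(p,1),"rpy",np.round(r,1),"F",np.round(s["force"],1),"w",round(s["width"],1))
    print("turn wz %.1f then shift mm"%-dy,np.round([np.cos(a)*d[0]+np.sin(a)*d[1],np.sin(a)*d[0]-np.cos(a)*d[1],-d[2]],1))
E
python3 - <<'E'
from h import *
goal(518,73,137,-169.4);print(np.round(ctrl.read_state()["qpos"],2))
c=ctrl.calibration("wrist");im=ctrl.get_image("wrist");cv2.imwrite("pics/w1.png",im[:,:,::-1])
print(np.round(c["mtx"],0).tolist(),np.round(c["R"],3).tolist(),np.round(-c["R"].T@c["t"],1))
for b in blobs(mask(im,(105,150,60),(125,255,255)),500,3): print(b.mean(0),rect(ray(c,b,131)))
E
```

```text
t 2.10 at [517.4  73.6 302.8] rpy [ 1.800e+02 -1.000e-01 -1.694e+02] F [-0.9  0.8  0. ] w 85.6
turn wz 0.0 then shift mm [ -0.4  -0.7 165.8]
[-0.26  0.37  0.1   1.77 -0.04  1.    1.61]
[[419.0, 0.0, 318.0], [0.0, 419.0, 246.0], [0.0, 0.0, 1.0]] [[-0.185, 0.983, 0.001], [0.947, 0.178, 0.268], [0.263, 0.051, -0.963]] [450.8  61.  444.6]
[317.58139535 214.25249169] [518.2, 73.9, 11.0, 147.2, 87.2]
[410.07017544  41.45614035] [382.1, 112.8, 13.4, 26.5, 26.1]
[304.64166667  27.75      ] [387.2, 39.9, 10.7, 26.5, 25.9]
```

View pics/w1.png

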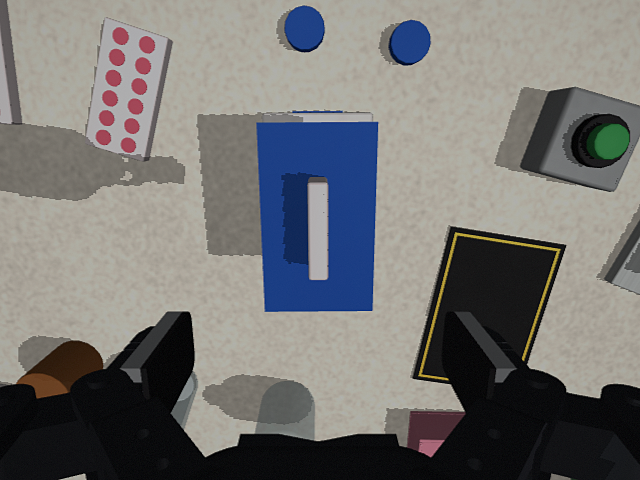

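The wrist view shows the blue cover at (317,214), which gives (518,74) with a yaw of 10.8°. The white rib lies at (318,230) between the fingers, and the mat and green button are to the right. I'll descend and grip the rib.

Request:
carry_out:
  deltas: [0,0,0,-0.001,0,0.05,-1,0,0,0,0,0,0.05,-1,0,0,0,0,0,0.04,-1,0,0,0,0,0,0.026,-1,0,0,0,0,0,0,1,0,0,0,0,0,0,1,0,0,0,0,0,0,1,0,0,0,0,0,0,1,0,0,0,0,0,0,1,0,0,0,0,0,0,1,0,0,0,0,0,0,1]

```text
clock: 3.52
eef_pos: [519.8, 73.5, 138.5]
tool_rot: [3.141, 0.002, -2.956]
force: [-0.8, -0.3, 7.1]
width: 13.4
gripper_force: 59.5
```

Run:
```python
from h import *
goal(617,290,200,-178.7)
```

```text
t 3.52 at [519.8  73.5 138.5] rpy [ 1.800e+02  1.000e-01 -1.694e+02] F [-0.8 -0.3  7.1] w 13.4
turn wz 9.3 then shift mm [-102.1  214.2  -61.5]
```

Request:
carry_out:
  deltas: [0,0,0,0,0,-0.02,1,0,0,0,0,0,-0.04,1,0,0,4.6,0,0,0,1,0,0,4.6,0,0,0,1,0,0,0,-0.017,0.0357,0,1,0,0,0,-0.017,0.0357,0,1,0,0,0,-0.017,0.0357,0,1,0,0,0,-0.017,0.0357,0,1,0,0,0,-0.017,0.0357,0.03,1,0,0,0,-0.017,0.0357,0.03,1,0,0,0,0,0,0.04,1,0,0,0,0,0,0.03,1]

```text
clock: 5.03
eef_pos: [614.5, 290.2, 65.0]
tool_rot: [-3.141, -0.002, -3.116]
force: [0.6, -1.0, -1.3]
width: 13.2
gripper_force: 58.7
```

Run:
```python
from h import *
goal(617,290,31.5,-178.7)
```

```text
t 5.03 at [614.5 290.2  65. ] rpy [-1.799e+02 -1.000e-01 -1.785e+02] F [ 0.6 -1.  -1.3] w 13.2
turn wz 0.2 then shift mm [-2.4 -0.2 33.5]
```

Request:
carry_out:
  deltas: [0,0,0,-0.002,0,0.015,1,0,0,0,0,0,0.008,1,0,0,0,0,0,0.004,1,0,0,0,0,0,0.003,1,0,0,0,0,0,0.002,1,0,0,0,0,0,0.001,1,0,0,0,0,0,0.001,1]

```text
clock: 5.9
eef_pos: [617.9, 290.1, 33.5]
tool_rot: [3.141, 0.0, -3.117]
force: [0.5, -0.9, -1.4]
width: 12.9
gripper_force: 58.7
```

Request:
carry_out:
  deltas: [0,0,0,0,0,0.001,1,0,0,0,0,0,0.001,1,0,0,0,0,0,0.001,1,0,0,0,0,0,0,1]

```text
clock: 6.4
eef_pos: [617.7, 290.1, 31.6]
tool_rot: [3.141, 0.0, -3.117]
force: [-2.6, -0.6, 6.8]
width: 13.2
gripper_force: 60.0
```

Request:
carry_out:
  deltas: [0,0,0,0,0,0,-1,0,0,0,0,0,0,-1,0,0,0,0,0,0,-1,0,0,0,0,0,-0.03,-1,0,0,0,0,0,-0.06,-1,0,0,0,0,0,-0.06,-1,0,0,0,0,0,-0.06,-1,0,0,0,0,0,-0.06,-1,0,0,0,0.0258,-0.0535,0,-1,0,0,0,0.0258,-0.0535,0,-1,0,0,0,0.0258,-0.0535,0,-1,0,0,0,0.0258,-0.0535,0,-1]

```text
clock: 7.9
eef_pos: [518.9, 71.8, 300.4]
tool_rot: [-3.141, 0.001, -3.117]
force: [0.9, -0.1, -0.8]
width: 85.3
gripper_force: 0.0
```

Request:
carry_out:
  deltas: [0,0,-9.4,0,0,0,-1,0,0,0,0,0,0,-1]

```text
clock: 8.15
eef_pos: [519.8, 73.2, 300.6]
tool_rot: [3.141, 0.001, -2.955]
force: [0.0, 0.5, -0.4]
width: 85.3
gripper_force: 0.0
```

Run:
```python
from h import *
goal(518,74,300,-169.2)
c=ctrl.calibration("wrist");im=ctrl.get_image("wrist");cv2.imwrite("pics/w2.png",im[:,:,::-1])
np.savez("pics/w2.npz",**c)
t=ctrl.calibration("top");im=ctrl.get_image("top");cv2.imwrite("pics/top1.png",im[:,:,::-1])
for b in blobs(mask(im,(105,150,60),(125,255,255)),300,3): print(b.mean(0),rect(ray(t,b,24)))
for b in blobs(mask(im,(150,60,90),(179,255,255)),60,9): print(b.mean(0),rect(ray(t,b,16)))
```

```text
t 8.15 at [519.8  73.2 300.6] rpy [ 180.     0.  -169.3] F [ 0.   0.5 -0.4] w 85.3
turn wz -0.1 then shift mm [1.7 1.1 0.6]
[216.97202797 221.16783217] [616.3, 290.4, 2.6, 152.3, 90.7]
[390.51190476 278.42857143] [445.4, -271.6, 7.5, 106.3, 36.6]
[432.71084337 276.20481928] [455.4, -406.3, -7.7, 108.0, 38.0]
[345.34939759 275.78313253] [449.1, -127.2, -6.6, 106.8, 37.1]
[402.4939759 222.3253012] [626.6, -309.8, 4.1, 107.6, 36.6]
[219.81896552 160.45689655] [821.0, 291.4, 10.0, 123.5, 87.6]
```

View pics/w2.png

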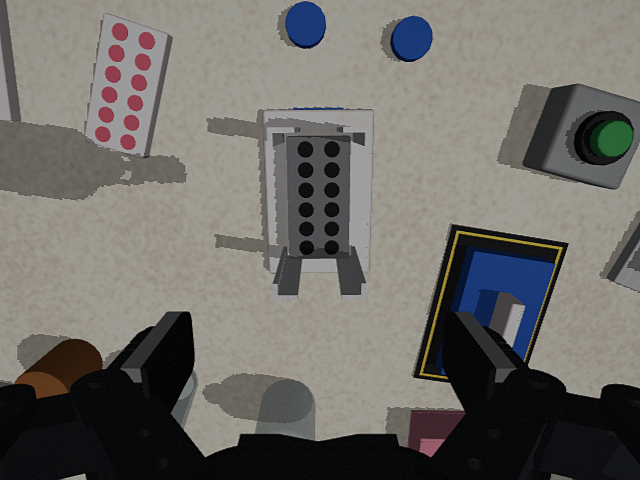

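The cover is on the mat at (510,300). The shaft is open, and the grey pile top spans (287..350, 137..257). Next I'll estimate the pile height from its hole pattern.

Run:
```python
from h import *
from scipy.optimize import least_squares as ls
c=np.load("pics/w2.npz");im=cv2.imread("pics/w2.png")[:,:,::-1].copy()
def cents(m,box,amin,amax):
    x0,y0,x1,y1=box; n,_,st,ce=cv2.connectedComponentsWithStats(m[y0:y1,x0:x1]); 
    return np.array([ce[i]+[x0,y0] for i in range(1,n) if amin<st[i,4]<amax])
g=cv2.cvtColor(im,cv2.COLOR_RGB2GRAY)
pk=cents(mask(im,(165,80,80),(179,255,255)),(80,10,180,160),60,500)
ho=cents((g<45).astype(np.uint8)*255,(285,135,352,259),60,300)
print(len(pk),len(ho))
grid=np.array([[(i-2.5),(j-.5)*1.0] for i in range(6) for j in (0,1)])
def proj(P): 
    q=P@c["R"].T+c["t"]; q=q@c["mtx"].T; return q[:,:2]/q[:,2:]
def model(x,y,z,yaw,px,py):
    a=grid*[px,py];C,S=np.cos(yaw),np.sin(yaw)
    return proj(np.c_[x+C*a[:,0]-S*a[:,1],y+S*a[:,0]+C*a[:,1],np.full(12,z)])
def fit(obs,f,p0):
    def r(p):
        m=f(p);d=np.linalg.norm(m[:,None]-obs[None],axis=2);return (m-obs[d.argmin(1)]).ravel()
    s=ls(r,p0);return s.x.round(3),np.sqrt(np.mean(s.fun**2)).round(2)
c0=ray(c,pk.mean(0),16)[0]
p,e=fit(pk,lambda p:model(p[0],p[1],16,p[2],p[3],p[4]),[*c0,-.12,18,24]);print("plate",p,e)
for yaw in(.185,):
    c1=ray(c,ho.mean(0),40)[0]
    print("pile",fit(ho,lambda q:model(q[0],q[1],q[2],q[3],p[3],p[4]),[*c1,40,yaw]))
for zz in(20,30,40,50,56): print(zz,rect(ray(c,[(287,137),(350,137),(350,257),(286,257)],zz)))
print("base",rect(ray(c,[(265,110),(374,110),(371,271),(264,271)],14)))
```

```text
12 12
plate [ 4.51307e+02 -1.28324e+02 -1.17000e-01  1.91920e+01  2.49810e+01] 0.04
pile (array([5.18199e+02, 7.40250e+01, 3.93850e+01, 1.93000e-01]), np.float64(0.05))
20 [521.1, 74.2, 10.7, 122.7, 67.6]
30 [519.5, 73.8, 10.7, 119.8, 66.0]
40 [517.9, 73.5, 10.7, 116.9, 64.4]
50 [516.3, 73.2, 10.7, 114.0, 62.8]
56 [515.3, 73.0, 10.7, 112.2, 61.8]
base [517.5, 72.9, 10.7, 165.7, 115.7]
```

The pile top is at z≈39.4 mm (fit residual 0.05 px), and the stacker is at (518.2, 74.0) with a yaw of 11.05°. The nearest plate is at (451.3, −128.3) with a yaw of −6.7°. I'll fetch that one first.

```bash
cat >> h.py <<'E'
from scipy.optimize import least_squares
GRID=np.array([[(i-2.5)*19.19,(j-.5)*24.98] for i in range(6) for j in (0,1)])
def plates(name="wrist",z=16):
    "all whole plates in the wrist view: x,y,yaw deg"
    c=ctrl.calibration(name);im=ctrl.get_image(name);m=mask(im,(165,80,80),(179,255,255));out=[]
    n,_,st,ce=cv2.connectedComponentsWithStats(m);ok=[i for i in range(1,n) if 50<st[i,4]<900]
    pts=ce[ok];W=ray(c,pts,z)
    for k in set(map(tuple,[np.round(W[np.linalg.norm(W-w,axis=1)<125].mean(0)) for w in W])):
        k=np.array(k)
        G=W[np.linalg.norm(W-k,axis=1)<62]
        if len(G)!=12: continue
        x,y,a,_,_=rect(G)
        def mod(p):
            C,S=np.cos(p[2]),np.sin(p[2]);return p[:2]+GRID@np.array([[C,S],[-S,C]])
        def r(p):
            M=mod(p);d=np.linalg.norm(M[:,None]-G[None],axis=2);return (M-G[d.argmin(1)]).ravel()
        s=least_squares(r,[x,y,np.radians(a)]);out.append((*s.x[:2].round(1),np.degrees(s.x[2]).round(1),np.sqrt(np.mean(s.fun**2)).round(2)))
    return im,out
E
python3 - <<'E'
from h import *
goal(451.3,-128.3,60,173.3)
print(plates()[1])
E
```

```text
t 8.25 at [520.1  74.3 300.3] rpy [ 180.     0.  -169.3] F [ 0.1 -0.  -0.9] w 85.1
turn wz 17.4 then shift mm [  44.7 -209.2  240.3]
[(np.float64(451.3), np.float64(-128.3), np.float64(-6.7), np.float64(0.05))]
```

Request:
carry_out:
  deltas: [0,0,8.7,0,0,0.02,-1,0,0,8.7,0,0,0.02,-1,0,0,0,0.0112,-0.0523,0,-1,0,0,0,0.0112,-0.0523,0.01,-1,0,0,0,0.0112,-0.0523,0.02,-1,0,0,0,0.0112,-0.0523,0.03,-1,0,0,0,0,0,0.06,-1,0,0,0,0,0,0.05,-1,0,0,0,0,0,0.02,-1,0,0,0,0,0,0,-1]

```text
clock: 9.55
eef_pos: [450.7, -128.4, 68.7]
tool_rot: [3.141, -0.004, 3.027]
force: [0.7, 0.1, 0.4]
width: 85.2
gripper_force: 0.0
```

Run:
```python
from h import *
goal(451.3,-128.3,1,173.3)
```

```text
t 9.55 at [ 450.7 -128.4   68.7] rpy [180.   -0.2 173.4] F [0.7 0.1 0.4] w 85.2
turn wz 0.1 then shift mm [-0.6  0.2 67.7]
```

Request:
carry_out:
  deltas: [0,0,0,0,0,0.035,-1,0,0,0,0,0,0.02,-1,0,0,0,0,0,0.012,-1,0,0,0,0,0,0,-1,0,0,0,0,0,0,1,0,0,0,0,0,0,1,0,0,0,0,0,0,1,0,0,0,0,0,0,1,0,0,0,0,0,0,1]

```text
clock: 10.68
eef_pos: [452.3, -129.1, 4.8]
tool_rot: [3.141, 0.002, 3.027]
force: [-0.5, 1.0, 7.8]
width: 58.0
gripper_force: 63.1
```

Run:
```python
from h import *
goal(518.2,74.0,170,-168.95)
```

```text
t 10.68 at [ 452.3 -129.1    4.8] rpy [1.800e+02 1.000e-01 1.734e+02] F [-0.5  1.   7.8] w 58.0
turn wz -17.6 then shift mm [-103.6  186.7 -165.2]
```

Request:
carry_out:
  deltas: [0,0,0,0,0,-0.02,1,0,0,0,0,0,-0.045,1,0,0,0,0,0,-0.05,1,0,0,-8.8,0,0,-0.04,1,0,0,-8.8,0,0,0,1,0,0,0,-0.026,0.0467,0,1,0,0,0,-0.026,0.0467,0,1,0,0,0,-0.026,0.0467,0,1,0,0,0,-0.026,0.0467,0,1,0,0,0,0,0,0,1,0,0,0,0,0,0,1]

```text
clock: 12.05
eef_pos: [517.4, 73.3, 158.7]
tool_rot: [-3.141, -0.001, -2.949]
force: [0.1, -0.4, -1.9]
width: 57.9
gripper_force: 65.3
```

Run:
```python
from h import *
goal(518.2,74.0,50,-168.95)
cv2.imwrite("pics/w3.png",ctrl.get_image("wrist")[:,:,::-1])
```

```text
t 12.05 at [517.4  73.3 158.7] rpy [-180.   -0. -169.] F [ 0.1 -0.4 -1.9] w 57.9
turn wz -0.0 then shift mm [ -0.9   0.5 108.7]
```

View pics/w3.png

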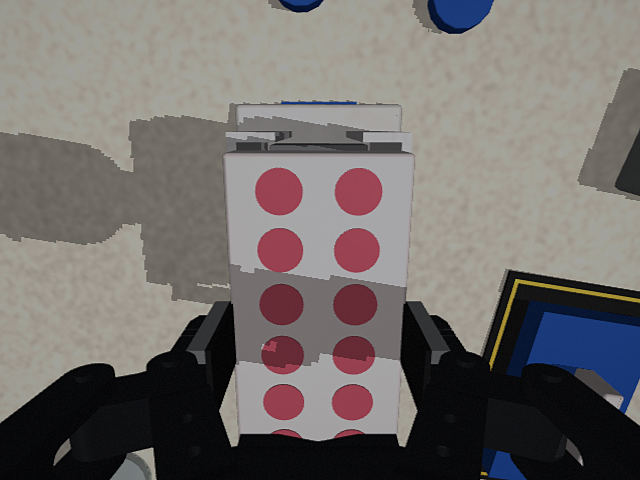

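The held plate fills (225..412, 152..437). Its far edge looks parallel to the far posts, just in front of them. I'll check its tilt and offset with PnP before lowering it.

```bash
cat >> h.py <<'E'
def held(im=None):
    c=ctrl.calibration("wrist");im=ctrl.get_image("wrist") if im is None else im
    m=mask(im,(160,70,60),(179,255,255));m=cv2.morphologyEx(m,cv2.MORPH_CLOSE,np.ones((7,7)))
    n,_,st,ce=cv2.connectedComponentsWithStats(m)
    ok=[i for i in range(1,n) if st[i,4]>700 and 220<ce[i][0]<420 and st[i,1]+st[i,3]<425]
    p=ce[ok];p=p[np.argsort(p[:,1])];rows=[sorted(p[i:i+2].tolist()) for i in range(0,len(p)//2*2,2)]
    img=np.float64(rows).reshape(-1,2)
    # image up = tool +x = -x stacker; image right = tool y... object frame: x up-image, y left-image, z to camera
    obj=np.float64([[(2.5-i)*19.19,(.5-j)*24.98,0] for i in range(len(rows)) for j in(0,1)])
    _,rv,tv=cv2.solvePnP(obj,img,np.float64(c["mtx"]),None)
    R=np.asarray(c["R"]).T@cv2.Rodrigues(rv)[0];X=np.asarray(c["R"]).T@(tv.ravel()-np.ravel(c["t"]))
    print("held rows",len(rows),"top centre",X.round(1),"normal",R[:,2].round(3),"yaw",np.degrees(np.arctan2(R[1,0],R[0,0])).round(1))
E
python3 - <<'E'
from h import *
held();goal(518.2,74.0,50,-168.95)
E
```

```text
held rows 5 top centre [516.2  72.5 169.3] normal [0.003 0.001 1.   ] yaw -169.2
t 12.15 at [517.4  72.2 158.8] rpy [-180.    -0.  -169.1] F [ 0.6 -0.5 -0.3] w 57.8
turn wz -0.2 then shift mm [ -1.1   1.6 108.8]
```

Request:
carry_out:
  deltas: [0,0,0,-0.0022,0.0011,0,1,0,0,0,0,0,0.012,1,0,0,0,0,0,0.02,1,0,0,0,0,0,0.02,1,0,0,0,0,0,0.02,1,0,0,0,0,0,0.016,1,0,0,0,0,0,0.012,1,0,0,0,0,0,0.004,1,0,0,0,0,0,0,1]

```text
clock: 13.28
eef_pos: [519.9, 75.5, 54.4]
tool_rot: [3.142, -0.0, -2.949]
force: [-0.1, 0.1, -1.7]
width: 57.7
gripper_force: 65.3
```

Request:
carry_out:
  deltas: [0,0,0,0,0,0.002,1,0,0,0,0,0,0.001,1,0,0,0,0,0,0.001,1,0,0,0,0,0,0,1,0,0,0,0,0,0,1]

```text
clock: 13.9
eef_pos: [519.8, 75.6, 50.4]
tool_rot: [3.141, -0.0, -2.949]
force: [-0.2, -0.2, -0.7]
width: 58.0
gripper_force: 65.3
```

Request:
carry_out:
  deltas: [0,0,0,0,0,0.001,1,0,0,0,0,0,0.001,1,0,0,0,0,0,0.001,1,0,0,0,0,0,0,1,0,0,0,0,0,0,1]

```text
clock: 14.52
eef_pos: [519.8, 75.6, 47.4]
tool_rot: [3.141, -0.0, -2.949]
force: [0.1, 0.0, -1.1]
width: 57.6
gripper_force: 65.3
```

Request:
carry_out:
  deltas: [0,0,0,0,0,0.001,1,0,0,0,0,0,0.001,1,0,0,0,0,0,0,1,0,0,0,0,0,0,1]

```text
clock: 15.02
eef_pos: [519.8, 75.5, 45.4]
tool_rot: [3.141, -0.0, -2.949]
force: [-0.2, 0.1, -1.5]
width: 58.1
gripper_force: 65.3
```

Request:
carry_out:
  deltas: [0,0,0,0,0,0.001,1,0,0,0,0,0,0,1,0,0,0,0,0,0,1]

```text
clock: 15.4
eef_pos: [519.8, 75.6, 44.4]
tool_rot: [3.141, -0.0, -2.949]
force: [0.2, 0.4, -0.3]
width: 57.9
gripper_force: 65.3
```

Request:
carry_out:
  deltas: [0,0,0,0,0,0.001,1,0,0,0,0,0,0,1,0,0,0,0,0,0,1]

```text
clock: 15.78
eef_pos: [519.9, 75.6, 44.4]
tool_rot: [3.141, 0.0, -2.949]
force: [-2.5, -0.3, 9.7]
width: 58.2
gripper_force: 66.4
```

Contact at TCP z 44.4 mm with 9.7 N, so the pile top is about 39.4 mm as estimated. I'll release and go to look at the next plates.

Request:
carry_out:
  deltas: [0,0,0,0,0,0,-1,0,0,0,0,0,0,-1,0,0,0,0,0,0,-1,0,0,0,0,0,-0.005,-1,0,0,0,0,0,-0.04,-1,0,0,0,0,0,-0.055,-1,0,0,0,0,0,-0.055,-1,0,0,3.5,0,0,-0.05,-1,0,0,0,0.02,-0.0558,0,-1,0,0,0,0.02,-0.0558,0,-1,0,0,0,0.02,-0.0558,0,-1,0,0,0,0.02,-0.0558,0,-1]

```text
clock: 17.27
eef_pos: [469.1, -157.7, 248.8]
tool_rot: [3.141, 0.0, -3.01]
force: [0.3, -0.2, 0.9]
width: 85.1
gripper_force: 0.0
```

Request:
carry_out:
  deltas: [0,0,0,0.02,-0.0558,0,-1,0,0,0,0.02,-0.0558,0,-1,0,0,0,0,0,0,-1,0,0,0,0,0,0,-1]

```text
clock: 17.77
eef_pos: [444.5, -271.5, 248.3]
tool_rot: [3.14, -0.0, -3.011]
force: [0.7, 0.3, 0.1]
width: 85.5
gripper_force: 0.0
```

Run:
```python
from h import *
im,p=plates();print(p);cv2.imwrite("pics/w4.png",im[:,:,::-1])
p=sorted(p,key=lambda q:-q[1])
for q in p: goal(q[0],q[1],4,q[2]-180 if q[2]>0 else q[2]+180)
im=ctrl.get_image("top");t=ctrl.calibration("top")
for b in blobs(mask(im,(150,60,90),(179,255,255)),40,9): print(b.mean(0),rect(ray(t,b,16)))
```

```text
[(np.float64(628.3), np.float64(-310.3), np.float64(4.5), np.float64(0.07)), (np.float64(445.7), np.float64(-272.9), np.float64(7.3), np.float64(0.06)), (np.float64(445.7), np.float64(-272.9), np.float64(7.3), np.float64(0.06)), (np.float64(457.2), np.float64(-407.7), np.float64(-9.1), np.float64(0.09)), (np.float64(628.3), np.float64(-310.3), np.float64(4.5), np.float64(0.07)), (np.float64(445.7), np.float64(-272.9), np.float64(7.3), np.float64(0.06))]
t 17.82 at [ 445.  -270.6  248.3] rpy [ 179.9   -0.  -172.4] F [ 0.2  0.7 -1.1] w 85.5
turn wz 0.3 then shift mm [ -0.4  -2.3 244.3]
t 17.82 at [ 445.  -270.6  248.3] rpy [ 179.9   -0.  -172.4] F [ 0.2  0.7 -1.1] w 85.5
turn wz 0.3 then shift mm [ -0.4  -2.3 244.3]
t 17.82 at [ 445.  -270.6  248.3] rpy [ 179.9   -0.  -172.4] F [ 0.2  0.7 -1.1] w 85.5
turn wz 0.3 then shift mm [ -0.4  -2.3 244.3]
t 17.82 at [ 445.  -270.6  248.3] rpy [ 179.9   -0.  -172.4] F [ 0.2  0.7 -1.1] w 85.5
turn wz 3.1 then shift mm [-179.7  -53.9  244.3]
t 17.82 at [ 445.  -270.6  248.3] rpy [ 179.9   -0.  -172.4] F [ 0.2  0.7 -1.1] w 85.5
turn wz 3.1 then shift mm [-179.7  -53.9  244.3]
t 17.82 at [ 445.  -270.6  248.3] rpy [ 179.9   -0.  -172.4] F [ 0.2  0.7 -1.1] w 85.5
turn wz 16.7 then shift mm [ -33.8 -133.4  244.3]
[281.49411765 251.8       ] [521.5, 79.3, 9.5, 109.1, 36.0]
[402.43373494 222.31325301] [626.7, -309.6, 4.1, 107.4, 36.2]
[219.8362069  160.44827586] [820.8, 291.5, 9.4, 123.5, 87.6]
```

Request:
carry_out:
  deltas: [0,0,0,-0.0005,-0.002,0.05,-1,0,0,0,0,0,0.055,-1,0,0,0,0,0,0.055,-1,0,0,0,0,0,0.045,-1,0,0,0,0,0,0.025,-1,0,0,0,0,0,0.0125,-1,0,0,0,0,0,0,-1,0,0,0,0,0,0,1,0,0,0,0,0,0,1,0,0,0,0,0,0,1,0,0,0,0,0,0,1,0,0,0,0,0,0,1]

```text
clock: 19.38
eef_pos: [446.2, -274.2, 7.6]
tool_rot: [-3.141, 0.002, -3.01]
force: [-1.3, 1.6, 8.2]
width: 57.4
gripper_force: 62.0
```

Run:
```python
from h import *
goal(519.8,75.6,160,-168.95)
```

```text
t 19.38 at [ 446.2 -274.2    7.6] rpy [-1.800e+02  1.000e-01 -1.725e+02] F [-1.3  1.6  8.2] w 57.4
turn wz -3.5 then shift mm [-139.3  329.2 -152.4]
```

Request:
carry_out:
  deltas: [0,0,0,0,0,-0.02,1,0,0,0,0,0,-0.045,1,0,0,0,0,0,-0.05,1,0,0,-3.5,0,0,-0.038,1,0,0,0,-0.0232,0.0549,0,1,0,0,0,-0.0232,0.0549,0,1,0,0,0,-0.0232,0.0549,0,1,0,0,0,-0.0232,0.0549,0,1,0,0,0,-0.0232,0.0549,0,1,0,0,0,-0.0232,0.0549,0,1,0,0,0,0,0,0,1,0,0,0,0,0,0,1]

```text
clock: 20.88
eef_pos: [518.9, 75.7, 159.4]
tool_rot: [-3.141, 0.0, -2.949]
force: [-0.2, -1.4, -1.5]
width: 57.4
gripper_force: 64.4
```

Run:
```python
from h import *
held();goal(519.8,75.6,60,-168.95)
```

```text
held rows 5 top centre [518.7  75.9 167.1] normal [ 0.002 -0.001  1.   ] yaw -169.0
t 20.93 at [518.8  74.8 159.4] rpy [-180.     0.  -169.1] F [-0.1  1.  -0.2] w 57.1
turn wz -0.1 then shift mm [-1.1  0.6 99.4]
```

Request:
carry_out:
  deltas: [0,0,0,0.0005,-0.001,0,1,0,0,0,0,0,0.012,1,0,0,0,0,0,0.02,1,0,0,0,0,0,0.02,1,0,0,0,0,0,0.02,1,0,0,0,0,0,0.012,1,0,0,0,0,0,0.005,1,0,0,0,0,0,0.002,1,0,0,0,0,0,0,1,0,0,0,0,0,0,1]

```text
clock: 22.18
eef_pos: [519.1, 75.0, 68.4]
tool_rot: [3.141, 0.001, -2.949]
force: [0.6, -0.1, -0.7]
width: 57.2
gripper_force: 64.4
```

Request:
carry_out:
  deltas: [0,0,0,0,0,0.001,1,0,0,0,0,0,0.001,1,0,0,0,0,0,0.001,1,0,0,0,0,0,0,1,0,0,0,0,0,0,1]

```text
clock: 22.8
eef_pos: [518.8, 74.9, 64.9]
tool_rot: [3.142, -0.0, -2.949]
force: [-0.3, 0.2, -0.8]
width: 57.2
gripper_force: 64.4
```

Request:
carry_out:
  deltas: [0,0,0,0,0,0.001,1,0,0,0,0,0,0.0005,1,0,0,0,0,0,0,1,0,0,0,0,0,0,1]

```text
clock: 23.3
eef_pos: [518.8, 74.9, 63.4]
tool_rot: [3.141, -0.0, -2.949]
force: [-0.6, 0.2, 0.1]
width: 57.0
gripper_force: 64.4
```

Request:
carry_out:
  deltas: [0,0,0,0,0,0.001,1,0,0,0,0,0,0,1,0,0,0,0,0,0,1]

```text
clock: 23.68
eef_pos: [518.8, 74.9, 63.2]
tool_rot: [3.141, 0.0, -2.949]
force: [-2.0, 0.1, 7.3]
width: 57.4
gripper_force: 65.5
```

Request:
carry_out:
  deltas: [0,0,0,0,0,0,-1,0,0,0,0,0,0,-1,0,0,0,0,0,0,-1,0,0,0,0,0,-0.005,-1,0,0,0,0,0,-0.04,-1,0,0,0,0,0,-0.055,-1,0,0,0,0,0,-0.055,-1,0,0,6.5,0,0,-0.03,-1,0,0,0,-0.0113,-0.0561,0,-1,0,0,0,-0.0113,-0.0561,0,-1,0,0,0,-0.0113,-0.0561,0,-1,0,0,0,-0.0113,-0.0561,0,-1]

```text
clock: 25.18
eef_pos: [581.8, -146.8, 247.7]
tool_rot: [3.141, 0.0, -3.062]
force: [1.0, -0.6, -0.1]
width: 85.4
gripper_force: 0.0
```

Request:
carry_out:
  deltas: [0,0,0,-0.0113,-0.0561,0,-1,0,0,0,-0.0113,-0.0561,0,-1,0,0,0,-0.0113,-0.0561,0,-1,0,0,0,0,0,0,-1,0,0,0,0,0,0,-1]

```text
clock: 25.8
eef_pos: [628.2, -309.9, 247.0]
tool_rot: [3.14, -0.001, -3.063]
force: [0.1, 0.8, -0.4]
width: 85.3
gripper_force: 0.0
```

Run:
```python
from h import *
im,p=plates()
for q in set(p): print(q);goal(q[0],q[1],4,q[2]-180 if q[2]>0 else q[2]+180)
```

```text
(np.float64(628.7), np.float64(-310.5), np.float64(4.5), np.float64(0.04))
t 25.85 at [ 628.7 -308.8  247.1] rpy [ 179.9   -0.  -175.4] F [ 0.7 -0.1  0.3] w 85.5
turn wz 0.1 then shift mm [ 1.000e-01 -1.700e+00  2.431e+02]
```

Request:
carry_out:
  deltas: [0,0,0,0,-0.001,0.05,-1,0,0,0,0,0,0.055,-1,0,0,0,0,0,0.055,-1,0,0,0,0,0,0.045,-1,0,0,0,0,0,0.025,-1,0,0,0,0,0,0.0115,-1,0,0,0,0,0,0,-1,0,0,0,0,0,0,1,0,0,0,0,0,0,1,0,0,0,0,0,0,1,0,0,0,0,0,0,1,0,0,0,0,0,0,1]

```text
clock: 27.35
eef_pos: [629.8, -312.3, 8.4]
tool_rot: [-3.14, 0.003, -3.063]
force: [-1.3, 0.8, 5.6]
width: 57.1
gripper_force: 62.4
```

Run:
```python
from h import *
goal(519,75,160,-168.95)
```

```text
t 27.35 at [ 629.8 -312.3    8.4] rpy [-179.9    0.2 -175.5] F [-1.3  0.8  5.6] w 57.1
turn wz -6.5 then shift mm [  34.6  401.3 -151.6]
```

Request:
carry_out:
  deltas: [0,0,0,0,0,-0.02,1,0,0,0,0,0,-0.045,1,0,0,0,0,0,-0.05,1,0,0,-6.5,0,0,-0.038,1,0,0,0,0.0049,0.0573,0,1,0,0,0,0.0049,0.0573,0,1,0,0,0,0.0049,0.0573,0,1,0,0,0,0.0049,0.0573,0,1,0,0,0,0.0049,0.0573,0,1,0,0,0,0.0049,0.0573,0,1,0,0,0,0.0049,0.0573,0,1,0,0,0,0,0,0,1]

```text
clock: 28.85
eef_pos: [516.9, 82.1, 159.7]
tool_rot: [3.137, -0.0, -2.94]
force: [1.2, -1.3, 0.0]
width: 56.9
gripper_force: 64.1
```

Request:
carry_out:
  deltas: [0,0,0,0,0,0,1,0,0,0,0,0,0,1]

```text
clock: 29.1
eef_pos: [519.1, 73.9, 159.7]
tool_rot: [-3.141, 0.001, -2.952]
force: [-0.5, -0.7, -0.2]
width: 57.1
gripper_force: 64.1
```

Run:
```python
from h import *
held();goal(519,75,80,-168.95)
```

```text
held rows 5 top centre [518.4  73.9 166.7] normal [ 0.002 -0.     1.   ] yaw -169.1
t 29.15 at [518.9  73.9 159.5] rpy [-180.     0.  -169.2] F [-0.4 -0.4 -0. ] w 57.1
turn wz -0.2 then shift mm [-0.3  1.  79.5]
```

Request:
carry_out:
  deltas: [0,0,0,0,0,0.012,1,0,0,0,0,0,0.02,1,0,0,0,0,0,0.02,1,0,0,0,0,0,0.014,1,0,0,0,0,0,0.006,1,0,0,0,0,0,0.003,1,0,0,0,0,0,0.001,1,0,0,0,0,0,0,1,0,0,0,0,0,0,1]

```text
clock: 30.28
eef_pos: [518.5, 75.9, 83.3]
tool_rot: [3.141, 0.0, -2.949]
force: [-0.1, -0.1, -0.4]
width: 57.5
gripper_force: 64.1
```

Request:
carry_out:
  deltas: [0,0,0,0,0,0.001,1,0,0,0,0,0,0.001,1,0,0,0,0,0,0.0005,1,0,0,0,0,0,0,1,0,0,0,0,0,0,1]

```text
clock: 30.9
eef_pos: [518.3, 75.8, 80.4]
tool_rot: [3.141, -0.0, -2.949]
force: [0.3, -0.2, 0.5]
width: 57.1
gripper_force: 64.1
```

Request:
carry_out:
  deltas: [0,0,0,0,0,0.001,1,0,0,0,0,0,0,1,0,0,0,0,0,0,1]

```text
clock: 31.28
eef_pos: [518.4, 75.7, 79.8]
tool_rot: [3.141, 0.0, -2.949]
force: [-1.3, 0.4, 5.7]
width: 56.9
gripper_force: 65.0
```

Request:
carry_out:
  deltas: [0,0,0,0,0,0,-1,0,0,0,0,0,0,-1,0,0,0,0,0,0,-1,0,0,0,0,0,-0.005,-1,0,0,0,0,0,-0.04,-1,0,0,0,0,0,-0.05,-1,0,0,10,0,0,-0.04,-1,0,0,10,0,0,-0.035,-1,0,0,0,-0.002,-0.0609,0,-1,0,0,0,-0.002,-0.0609,0,-1,0,0,0,-0.002,-0.0609,0,-1,0,0,0,-0.002,-0.0609,0,-1]

```text
clock: 32.78
eef_pos: [487.8, -167.7, 249.8]
tool_rot: [3.141, 0.0, 2.985]
force: [0.1, 0.2, -0.0]
width: 85.3
gripper_force: 0.0
```

Request:
carry_out:
  deltas: [0,0,0,-0.002,-0.0609,0,-1,0,0,0,-0.002,-0.0609,0,-1,0,0,0,-0.002,-0.0609,0,-1,0,0,0,-0.002,-0.0609,0,-1,0,0,0,0,0,0,-1,0,0,0,0,0,0,-1]

```text
clock: 33.52
eef_pos: [457.9, -407.4, 249.2]
tool_rot: [3.14, -0.001, 2.984]
force: [0.4, 0.7, -0.2]
width: 85.5
gripper_force: 0.0
```

Run:
```python
from h import *
im,p=plates()
for q in set(p): print(q);goal(q[0],q[1],4,q[2]-180 if q[2]>0 else q[2]+180)
```

```text
(np.float64(457.1), np.float64(-407.9), np.float64(-9.1), np.float64(0.07))
t 33.58 at [ 458.6 -406.4  249.1] rpy [179.9  -0.  171.1] F [ 0.1  0.4 -0.1] w 85.3
turn wz 0.2 then shift mm [  1.2  -1.7 245.1]
```

Request:
carry_out:
  deltas: [0,0,0,0.001,-0.001,0.05,-1,0,0,0,0,0,0.055,-1,0,0,0,0,0,0.055,-1,0,0,0,0,0,0.045,-1,0,0,0,0,0,0.025,-1,0,0,0,0,0,0.0135,-1,0,0,0,0,0,0,-1,0,0,0,0,0,0,1,0,0,0,0,0,0,1,0,0,0,0,0,0,1,0,0,0,0,0,0,1,0,0,0,0,0,0,1]

```text
clock: 35.08
eef_pos: [457.7, -409.3, 7.9]
tool_rot: [-3.141, 0.002, 2.985]
force: [-0.2, 1.7, 6.6]
width: 57.3
gripper_force: 62.3
```

Run:
```python
from h import *
goal(518.5,74.7,160,-168.95)
```

```text
t 35.08 at [ 457.7 -409.3    7.9] rpy [-1.80e+02  1.00e-01  1.71e+02] F [-0.2  1.7  6.6] w 57.3
turn wz -20.0 then shift mm [-152.4  463.4 -152.1]
```

Request:
carry_out:
  deltas: [0,0,0,0,0,-0.02,1,0,0,0,0,0,-0.045,1,0,0,-10,0,0,-0.05,1,0,0,-10,0,0,-0.038,1,0,0,0,-0.019,0.0579,0,1,0,0,0,-0.019,0.0579,0,1,0,0,0,-0.019,0.0579,0,1,0,0,0,-0.019,0.0579,0,1,0,0,0,-0.019,0.0579,0,1,0,0,0,-0.019,0.0579,0,1,0,0,0,-0.019,0.0579,0,1,0,0,0,-0.019,0.0579,0,1]

```text
clock: 36.58
eef_pos: [518.0, 76.8, 160.5]
tool_rot: [3.141, 0.002, -2.95]
force: [0.6, 0.0, -2.0]
width: 57.0
gripper_force: 64.4
```

Request:
carry_out:
  deltas: [0,0,0,0,0,0,1,0,0,0,0,0,0,1,0,0,0,0,0,0,1]

```text
clock: 36.95
eef_pos: [517.6, 73.0, 159.7]
tool_rot: [-3.141, 0.0, -2.952]
force: [-0.2, 0.5, -1.1]
width: 57.3
gripper_force: 64.5
```

Run:
```python
from h import *
held();goal(518.5,74.7,96,-168.95)
```

```text
held rows 5 top centre [517.1  73.1 167.1] normal [0.002 0.    1.   ] yaw -169.2
t 37.00 at [517.6  73.  159.5] rpy [-180.     0.  -169.2] F [ 0.7  0.1 -0.5] w 57.4
turn wz -0.2 then shift mm [-1.2  1.5 63.5]
```

Request:
carry_out:
  deltas: [0,0,0,-0.0012,0.0007,0.012,1,0,0,0,0,0,0.016,1,0,0,0,0,0,0.016,1,0,0,0,0,0,0.01,1,0,0,0,0,0,0.004,1,0,0,0,0,0,0.002,1,0,0,0,0,0,0.0005,1,0,0,0,0,0,0,1,0,0,0,0,0,0,1]

```text
clock: 38.12
eef_pos: [518.8, 76.0, 98.7]
tool_rot: [3.141, 0.0, -2.949]
force: [-0.5, 0.0, -0.8]
width: 57.4
gripper_force: 64.5
```

Request:
carry_out:
  deltas: [0,0,0,0,0,0.001,1,0,0,0,0,0,0.001,1,0,0,0,0,0,0.001,1,0,0,0,0,0,0,1,0,0,0,0,0,0,1]

```text
clock: 38.75
eef_pos: [518.6, 75.9, 95.5]
tool_rot: [3.141, -0.0, -2.949]
force: [-0.7, 0.6, 0.9]
width: 57.0
gripper_force: 64.8
```

Request:
carry_out:
  deltas: [0,0,0,0,0,0.001,1,0,0,0,0,0,0,1,0,0,0,0,0,0,1]

```text
clock: 39.12
eef_pos: [518.6, 75.8, 95.4]
tool_rot: [3.141, 0.0, -2.949]
force: [-2.6, 0.1, 11.7]
width: 57.2
gripper_force: 66.0
```

Request:
carry_out:
  deltas: [0,0,0,0,0,0,-1,0,0,0,0,0,0,-1,0,0,0,0,0,0,-1,0,0,0,0,0,-0.005,-1,0,0,0,0,0,-0.04,-1,0,0,0,0,0,-0.06,-1,0,0,0,0,0,-0.06,-1,0,0,0,0,0,-0.04,-1,0,0,0,0,0,0,-1]

```text
clock: 40.25
eef_pos: [520.5, 75.6, 302.7]
tool_rot: [3.141, 0.007, -2.949]
force: [1.2, -0.7, -0.2]
width: 85.6
gripper_force: 0.0
```

Run:
```python
from h import *
t=ctrl.calibration("top")
w=ray(t,[(168,256)],25)[0];print("weight",w)
goal(*w,250,-168.95)
im,p=plates(z=103.4);print(set(p))
cv2.imwrite("pics/w5.png",im[:,:,::-1])
```

```text
weight [498.54906381 441.18915745]
t 40.25 at [520.5  75.6 302.7] rpy [ 180.     0.4 -169. ] F [ 1.2 -0.7 -0.2] w 85.6
turn wz -0.0 then shift mm [-48.5 363.   52.7]
{(np.float64(518.0), np.float64(76.0), np.float64(11.0), np.float64(0.05))}
```

View pics/w5.png

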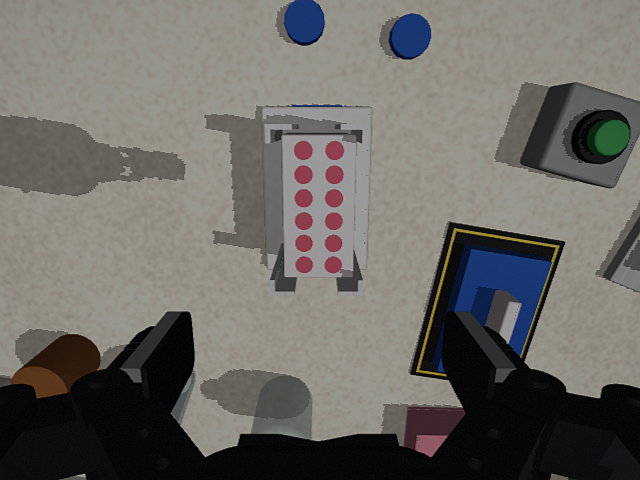

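All plates are stacked: the top plate at (318,205) sits centred between the posts at (518,76) with a yaw of 11°. Next is the follower weight.

Request:
carry_out:
  deltas: [0,0,0,-0.0081,0.0605,0,-1,0,0,0,-0.0081,0.0605,0,-1,0,0,0,-0.0081,0.0605,0,-1,0,0,0,-0.0081,0.0605,0,-1,0,0,0,-0.0081,0.0605,0,-1,0,0,0,-0.0081,0.0605,0,-1,0,0,0,0,0,0,-1,0,0,0,0,0,0,-1]

```text
clock: 41.3
eef_pos: [496.6, 440.3, 297.5]
tool_rot: [-3.139, -0.003, -2.95]
force: [0.4, -1.0, 0.4]
width: 85.3
gripper_force: 0.0
```

Run:
```python
from h import *
t=ctrl.calibration("top");im=ctrl.get_image("top")
for b in blobs(mask(im,(150,60,90),(179,255,255)),40,9): print("pink",b.mean(0),rect(ray(t,b,16)))
c=ctrl.calibration("wrist");im=ctrl.get_image("wrist");cv2.imwrite("pics/w6.png",im[:,:,::-1]);np.savez("pics/w6.npz",**c)
b6=cv2.cvtColor(im,cv2.COLOR_RGB2GRAY)
for b in blobs(cv2.inRange(b6,0,40)[:300],500,3): print("dark",b.min(0),b.max(0),rect(ray(c,b,48)))
g=list(blobs(mask(im,(50,120,40),(75,255,255)),200,3))
for b in g: print("green",b.mean(0),rect(ray(c,b,57)))
```

```text
pink [280.32954545 250.48863636] [526.9, 83.0, 10.7, 115.2, 39.6]
pink [219.78448276 160.43965517] [821.0, 291.7, 9.5, 123.1, 87.1]
dark [114 192] [223 299] [575.4, 303.5, 1.5, 109.7, 100.3]
dark [106 183] [232 299] [572.0, 303.8, 1.6, 119.1, 115.9]
dark [309 167] [346 240] [496.4, 447.7, -10.6, 70.8, 15.2]
dark [170  55] [226 113] [413.3, 315.8, -82.4, 49.1, 47.9]
dark [449   0] [639 299] [415.6, 700.7, 63.0, 236.9, 193.6]
green [194.75221239  83.18584071] [413.3, 315.4, 75.3, 34.2, 31.2]
```

View pics/w6.png

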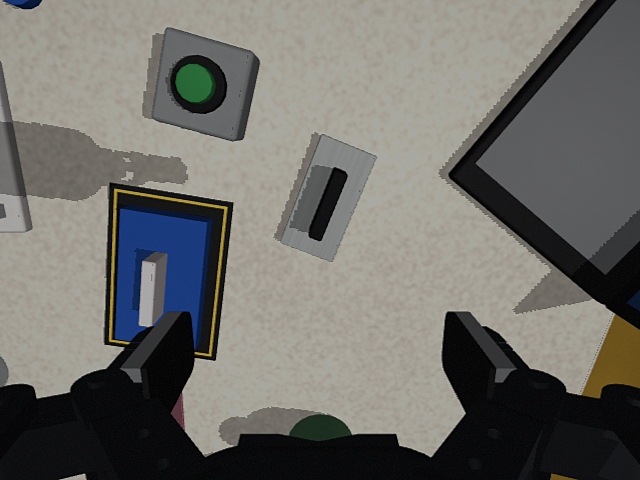

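The weight is the grey plate with the black rib at (328,204), which gives (496.4, 447.7) with a yaw of −10.6°. The cover lies flat on the mat at (160,280), and the green button is at (194,83).

Run:
```python
from h import *
goal(496.4,447.7,21,169.4)
```

```text
t 41.40 at [497.4 439.3 298.8] rpy [-1.799e+02 -1.000e-01 -1.692e+02] F [-0.4  0.8  0.5] w 85.7
turn wz 21.4 then shift mm [  2.6   8.1 277.8]
```

Request:
carry_out:
  deltas: [0,0,10.7,0,0,0,-1,0,0,10.7,0,0,0,-1,0,0,0,0.0026,0.0081,0.03,-1,0,0,0,0,0,0.05,-1,0,0,0,0,0,0.05,-1,0,0,0,0,0,0.05,-1,0,0,0,0,0,0.03,-1,0,0,0,0,0,0,-1,0,0,0,0,0,0,-1]

```text
clock: 42.52
eef_pos: [497.3, 449.4, 91.2]
tool_rot: [3.14, 0.002, 2.959]
force: [-0.7, 0.2, 0.4]
width: 85.4
gripper_force: 0.0
```

Run:
```python
from h import *
goal(496.4,447.7,21,169.4)
```

```text
t 42.52 at [497.3 449.4  91.2] rpy [1.799e+02 1.000e-01 1.695e+02] F [-0.7  0.2  0.4] w 85.4
turn wz 0.1 then shift mm [ 0.6 -1.8 70.2]
```

Request:
carry_out:
  deltas: [0,0,0,0.0005,-0.0015,0.035,-1,0,0,0,0,0,0.023,-1,0,0,0,0,0,0.011,-1,0,0,0,0,0,0,-1,0,0,0,0,0,0,1,0,0,0,0,0,0,1,0,0,0,0,0,0,1,0,0,0,0,0,0,1,0,0,0,0,0,0,1,0,0,0,0,0,0,1,0,0,0,0,0,0,1,0,0,0,0,0,0,1]

```text
clock: 44.02
eef_pos: [495.3, 448.8, 20.8]
tool_rot: [3.141, -0.0, 2.96]
force: [-1.1, 1.5, 5.5]
width: 12.8
gripper_force: 59.6
```

Run:
```python
from h import *
goal(518.5,75,165,-168.95)
```

```text
t 44.02 at [495.3 448.8  20.8] rpy [180.   -0.  169.6] F [-1.1  1.5  5.5] w 12.8
turn wz -21.4 then shift mm [  48.8 -371.3 -144.2]
```

Request:
carry_out:
  deltas: [0,0,0,0,0,-0.02,1,0,0,0,0,0,-0.045,1,0,0,-10.7,0,0,-0.05,1,0,0,-10.7,0,0,-0.05,1,0,0,0,0.007,-0.053,0,1,0,0,0,0.007,-0.053,0,1,0,0,0,0.007,-0.053,0,1,0,0,0,0.007,-0.053,0,1,0,0,0,0.007,-0.053,0,1,0,0,0,0.007,-0.053,0,1,0,0,0,0.007,-0.053,0,1,0,0,0,0,0,0,1]

```text
clock: 45.52
eef_pos: [517.6, 68.3, 186.4]
tool_rot: [-3.138, -0.0, -2.959]
force: [0.6, 0.8, -5.0]
width: 13.2
gripper_force: 59.7
```

Request:
carry_out:
  deltas: [0,0,0,0,0,0,1,0,0,0,0,0,0,1]

```text
clock: 45.78
eef_pos: [517.5, 76.5, 185.2]
tool_rot: [3.141, -0.001, -2.947]
force: [-0.3, 1.4, -4.2]
width: 13.3
gripper_force: 59.7
```

Run:
```python
from h import *
goal(518.5,75,130,-168.95)
cv2.imwrite("pics/w7.png",ctrl.get_image("wrist")[:,:,::-1])
```

```text
t 45.77 at [517.5  76.5 185.2] rpy [ 1.799e+02 -1.000e-01 -1.688e+02] F [-0.3  1.4 -4.2] w 13.3
turn wz 0.1 then shift mm [-0.7 -1.7 55.2]
```

View pics/w7.png

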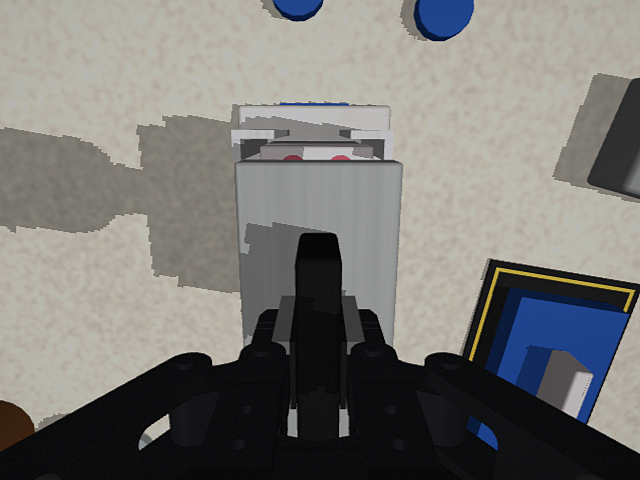

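The weight is held by its rib at (318,330), and its far edge runs from (236,163) to (401,163), in line with the posts. I'll compute its offset from those corners.

Run:
```python
from h import *
c=ctrl.calibration("wrist");s=ctrl.read_state()
for z in(172.4,178.4,184.4):
    q=ray(c,[(236,163),(401,163)],z);m=q.mean(0);e=q[0]-q[1];u=np.array([-e[1],e[0]])/np.linalg.norm(e);
    u=u*np.sign(u[0]);print(z,np.linalg.norm(e).round(1),"centre",(m+60*u).round(1),"yaw",np.degrees(np.arctan2(u[1],u[0])).round(1))
goal(518.2,74,130,-168.95)
```

```text
172.4 60.0 centre [521.5  77.7] yaw 11.2
178.4 57.6 centre [521.   77.6] yaw 11.2
184.4 55.3 centre [520.6  77.5] yaw 11.2
t 45.83 at [517.6  76.5 185.2] rpy [ 180.    -0.  -168.8] F [-0.   0.5 -4.8] w 12.5
turn wz 0.1 then shift mm [-0.1 -2.6 55.2]
```

Request:
carry_out:
  deltas: [0,0,0,0.0022,-0.0022,0.01,1,0,0,0,0,0,0.015,1,0,0,0,0,0,0.01,1,0,0,0,0,0,0.005,1,0,0,0,0,0,0.004,1,0,0,0,0,0,0.003,1,0,0,0,0,0,0,1,0,0,0,0,0,0,1]

```text
clock: 46.82
eef_pos: [516.4, 72.4, 138.6]
tool_rot: [3.141, 0.0, -2.949]
force: [-0.4, 0.1, -4.1]
width: 12.5
gripper_force: 59.7
```

Request:
carry_out:
  deltas: [0,0,0,0,0,0.003,1,0,0,0,0,0,0.003,1,0,0,0,0,0,0.002,1,0,0,0,0,0,0,1,0,0,0,0,0,0,1]

```text
clock: 47.45
eef_pos: [516.2, 72.3, 130.4]
tool_rot: [3.142, -0.0, -2.949]
force: [-0.1, -0.1, -5.5]
width: 13.2
gripper_force: 59.7
```

Request:
carry_out:
  deltas: [0,0,0,0,0.001,0.002,1,0,0,0,0,0,0.001,1,0,0,0,0,0,0.001,1,0,0,0,0,0,0,1,0,0,0,0,0,0,1]

```text
clock: 48.08
eef_pos: [516.0, 73.3, 126.4]
tool_rot: [3.142, -0.0, -2.949]
force: [-0.1, 0.2, -4.3]
width: 12.9
gripper_force: 59.7
```

Request:
carry_out:
  deltas: [0,0,0,0,0,0.001,1,0,0,0,0,0,0.001,1,0,0,0,0,0,0,1,0,0,0,0,0,0,1]

```text
clock: 48.58
eef_pos: [515.9, 73.3, 124.4]
tool_rot: [3.141, -0.0, -2.949]
force: [-0.2, -0.3, -4.7]
width: 13.1
gripper_force: 59.7
```

Request:
carry_out:
  deltas: [0,0,0,0,0,0.001,1,0,0,0,0,0,0.0005,1,0,0,0,0,0,0,1,0,0,0,0,0,0,1]

```text
clock: 49.08
eef_pos: [516.0, 73.4, 124.2]
tool_rot: [3.14, 0.001, -2.949]
force: [-2.8, 1.1, 10.1]
width: 13.0
gripper_force: 61.8
```

Request:
carry_out:
  deltas: [0,0,0,0,0,0.001,1,0,0,0,0,0,0,1,0,0,0,0,0,0,1]

```text
clock: 49.45
eef_pos: [516.0, 73.4, 124.2]
tool_rot: [3.139, 0.001, -2.95]
force: [-5.9, 0.9, 20.3]
width: 13.4
gripper_force: 63.3
```

Request:
carry_out:
  deltas: [0,0,0,0,0,-0.001,1,0,0,0,0,0,0,-1,0,0,0,0,0,0,-1,0,0,0,0,0,0,-1,0,0,0,0,0,0,-1,0,0,0,0,0,-0.01,-1,0,0,0,0,0,-0.05,-1,0,0,0,0,0,-0.06,-1,0,0,0,0,0,-0.055,-1,0,0,0,0,0,0,-1,0,0,0,0,0,0,-1]

```text
clock: 50.82
eef_pos: [515.5, 73.6, 298.0]
tool_rot: [3.141, -0.0, -2.949]
force: [0.4, 0.0, -0.3]
width: 85.6
gripper_force: 0.0
```

Run:
```python
from h import *
c=ctrl.calibration("wrist");im=ctrl.get_image("wrist");cv2.imwrite("pics/w8.png",im[:,:,::-1])
b6=cv2.cvtColor(im,cv2.COLOR_RGB2GRAY)
for b in blobs(cv2.inRange(b6,0,40)[:320],300,3): print("dark",b.min(0),b.max(0),rect(ray(c,b,151.4)))
goal(413.3,315.4,130,-168.95)
```

```text
dark [473 294] [498 319] [551.2, 207.4, 1.1, 20.2, 15.6]
dark [437 239] [556 319] [534.3, 210.8, -88.5, 73.7, 63.0]
dark [428 230] [566 319] [531.9, 210.4, -88.5, 85.9, 70.1]
dark [308 179] [327 278] [516.7, 73.8, 10.8, 72.0, 13.1]
dark [573 118] [632 171] [422.3, 250.3, -78.9, 39.5, 34.6]
dark [523  91] [603 193] [423.2, 234.3, 85.8, 60.8, 56.9]
t 50.88 at [515.1  73.6 297.3] rpy [ 1.80e+02 -1.00e-01 -1.69e+02] F [ 0.4 -0.2 -0.8] w 85.5
turn wz -0.0 then shift mm [ 53.6 256.9 167.3]
```

View pics/w8.png

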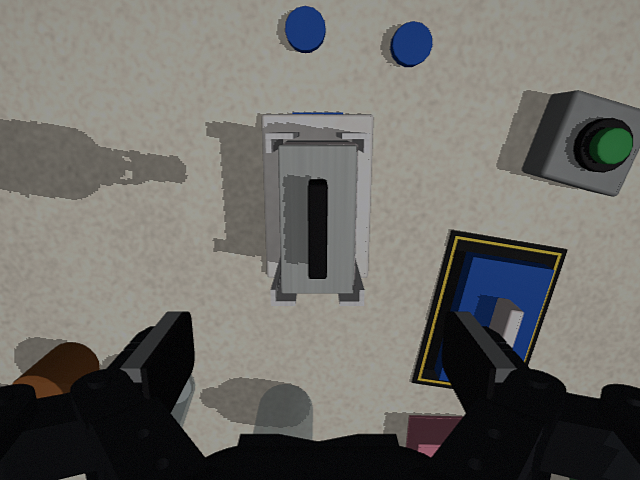

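The weight is at (318,228), which gives (516.7, 73.8) with a yaw of 10.8°, flat between the posts. Now the button, with the fingers shut.

Request:
carry_out:
  deltas: [0,0,0,0.0107,0.0514,0,1,0,0,0,0.0107,0.0514,0,1,0,0,0,0.0107,0.0514,0,1,0,0,0,0.0107,0.0514,0,1,0,0,0,0.0107,0.0514,0,1,0,0,0,0,0,0.05,1,0,0,0,0,0,0.05,1,0,0,0,0,0,0.05,1,0,0,0,0,0,0.04,1,0,0,0,0,0,0.02,1,0,0,0,0,0,0,1,0,0,0,0,0,0,1]

```text
clock: 52.38
eef_pos: [414.5, 315.1, 88.1]
tool_rot: [-3.141, -0.0, -2.95]
force: [-0.6, -0.7, -0.2]
width: -0.1
gripper_force: 0.0
```

Run:
```python
from h import *
goal(413.3,315.4,60,-168.95)
c=ctrl.calibration("wrist");im=ctrl.get_image("wrist");cv2.imwrite("pics/w9.png",im[:,:,::-1])
for b in blobs(mask(im,(50,120,40),(75,255,255)),200,3):
    for z in(50,55,60): print(z,b.max(0),rect(ray(c,b,z)))
```

```text
t 52.38 at [414.5 315.1  88.1] rpy [-180.   -0. -169.] F [-0.6 -0.7 -0.2] w -0.1
turn wz -0.1 then shift mm [ 1.1  0.5 28.1]
50 [359 311] [413.6, 317.4, -81.9, 34.3, 27.4]
55 [359 311] [411.7, 317.0, -81.9, 33.3, 26.6]
60 [359 311] [409.9, 316.5, -81.9, 32.3, 25.9]
```

View pics/w9.png

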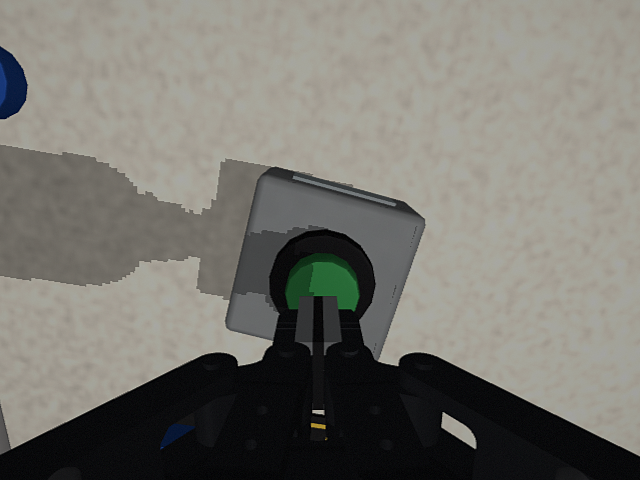

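The green button at (322,288) is right under the shut fingertips at (318,298). I'll descend gently and feel for its top.

Request:
carry_out:
  deltas: [0,0,0,0.001,0,0.012,1,0,0,0,0,0,0.008,1,0,0,0,0,0,0.003,1,0,0,0,0,0,0.001,1,0,0,0,0,0,0,1]

```text
clock: 53.05
eef_pos: [413.0, 315.4, 64.1]
tool_rot: [3.141, -0.001, -2.949]
force: [-0.6, 0.5, 3.3]
width: 0.5
gripper_force: 1.7
```

Request:
carry_out:
  deltas: [0,0,0,0,0,0.001,1,0,0,0,0,0,0.001,1,0,0,0,0,0,0.001,1,0,0,0,0,0,0.001,1,0,0,0,0,0,0,1]

```text
clock: 53.68
eef_pos: [413.1, 315.4, 60.9]
tool_rot: [3.14, -0.001, -2.949]
force: [-5.2, 0.6, 14.5]
width: 0.1
gripper_force: 7.5
```

Pressed to its stop: 14.5 N, well above the 5 N spring. I'll hold it briefly, lift off, and check that everything is still in place.

Request:
carry_out:
  deltas: [0,0,0,0,0,0.001,1,0,0,0,0,0,0,1,0,0,0,0,0,0,1,0,0,0,0,0,-0.01,1,0,0,0,0,0,-0.03,1,0,0,0,0,0,-0.06,1,0,0,0,0,0,-0.06,1,0,0,0,0,0,-0.06,1,0,0,0,0,0,0,1,0,0,0,0,0,0,1]

```text
clock: 54.92
eef_pos: [413.2, 315.1, 278.5]
tool_rot: [-3.142, -0.0, -2.949]
force: [-0.5, 0.7, -0.2]
width: -0.4
gripper_force: 0.0
```

Run:
```python
from h import *
a=cv2.imread("pics/side0.png");b=ctrl.get_image("side")[:,:,::-1]
cv2.imwrite("pics/fin.png",cv2.resize(b[150:420,180:480],None,fx=2,fy=2,interpolation=cv2.INTER_CUBIC))
print(np.round(ctrl.read_state()["force"],1))
```

```text
[ 0.1 -0.  -0. ]
```

View pics/fin.png

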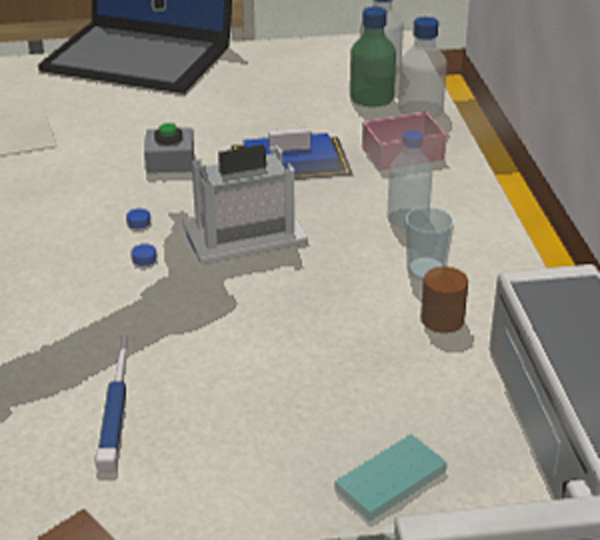

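The side view shows the plates stacked with the weight on top at (245,190). The cover is on the mat at (295,150), the button is up at (168,130), and the bottle, beaker and jar haven't moved. No white plates are left on the table. Handing in.

```bash
python3 -c "
from cell import ctrl
print(ctrl.finish_job())"
```

```text
the job is handed in; nothing more can be done
None
```

I handed the job in at about 55 s: the cover is on the mat, all four plates and the weight are on the pile, and the start button was pressed to its stop and is up again; the hand-in gave no verdict.

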